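# Put the reagent bottles back in their drip trays

### The arm

A 6-joint arm with a two-finger parallel gripper is mounted at the origin on a cart in front of the work surface, level with it; the furniture and walls round the work are solid. World frame = base frame: x ahead of the robot, y to its left, z up, the work surface at z = 0. Lengths are in mm, angles in degrees, forces in N, time in s.
With the tool pointing down it reaches from about 350 to 850 mm from the base axis. Payload 8.1 kg.
Tool frame: the origin (TCP) lies at the very end of the fingers, on their centre line; the grasp point (between the pads) lies 19 mm behind it (r.grip_point_offset is the distance from the TCP to the grasp point, in mm); z points along the fingers, y is the line along which they close (so a half turn about z gives the same grasp; the last joint's range is limited). The gripper opens to 85 mm and grips with 20 to 120 N. Pads are 22 mm wide; open, the fingers measure 114 mm over their backs; the gripper's body (76 mm by 85 mm) begins 54 mm behind the grasp point. The pads swing forward as they close: fully open they stand 13 mm farther back than shut.
Start: joints at [-70.497, 7.471, 85.268, -0, 87.261, -4.893], TCP at [247.85, -546.421, 231.292] pointing down, gripper open.
Joint ranges: [-169.43, 169.43], [-51.17, 129.36], [1.28, 143.12], [-76.62, 256.62], [0, 156.53], [-152.29, 152.29]. Speed limits (degrees/s): [136.94, 136.94, 159.86, 180, 180, 180].

### API

Orientations are given as [roll, pitch, yaw] about the fixed x, y, z axes, in that order (R = Rz(yaw) Ry(pitch) Rx(roll)).
In Python, from bench import status, eyes, r gives the robot as it stands.
- The arm moves only by the shell command python3 -m handwheel 'ROWS' [FORCE]. ROWS is a JSON object whose one key "series" holds a list that holds one entry, the list of rows, each a list of 7 numbers: the shift along the tool's x, y, z in cm, then the turn, a rotation vector about the tool's x, y, z in rad, then the opening, from 0 (shut) to 1 (fully open). In form: {"series": [[[tx, ty, tz, rx, ry, rz, claw], ...]]}. A call has 1 to 12 rows; each row is the pose to reach, as a shift and turn from the pose commanded when the call began, along the tool's axes at that moment; what a row does not reach only later rows make up. A row lasts 1/8 s, in which the tool goes at most 62.5 mm and 10.7 degrees, less where a joint would pass 70% of its speed; a pose out of reach is approached as far as the arm can. A call with a gripper value outside its range is refused whole. The fingers move at their own pace and stop on an object; FORCE is the grip in N (left out, the last holds). Time passes only in rows, so rows that repeat a pose let the fingers close. It gives the time, the measured TCP pose, the force, the opening and the grip force at its end, in the units of the state.
- status.sense(): the state, without advancing time (a new reading comes with each control period).
- eyes.snapshot(name): name is "scene" or "top" or "wrist"; returns a dict with "img" (384x512x3 uint8, red, green, blue), "mtx" (3x3 intrinsics, pixels), "R" (3x3) and "t" (3): a world point X has camera coordinates R X + t. Camera axes: x right, y down, z forward; pixel columns grow to the right and rows downward; lengths in mm; the calibration is good to about 2 mm. A picture is of the moment at which its call begins. There is no depth.
- r.hand_in(): hands the job in; it is judged then, once.
The state is a dict: "time": time; "joint_pos": joint angles; "qd": joint speeds; "joint_efforts": joint torques, N m; "tool_pos": TCP position; "tcp_rot": TCP orientation; "ft_force": force on the tool from outside, world axes, zero at the start; "wrist_torque": the same for the moment, N m; "finger_gap": finger opening in mm; "grip_force": force on a finger pad.
Only numpy, scipy, OpenCV 4.12 (cv2) and the standard library are available. Lean on these libraries where they do the work, as an engineer would, in place of code of your own. Each camera call takes 0.05 s, during which the arm holds its last target. There are 200 camera calls.

### The job

Put the four glass bottles standing about the bench back in the wooden drip trays: the two dropper bottles with red bulbs belong in the square trays and the two plain bottles without bulbs in the round trays, in each case the wider bottle in the larger tray. Carry each bottle upright and stand it flat on the floor of its tray, inside the rim. Leave the white porcelain dish and the spot plate where they are.

Things in the scene. Friction and masses are not known exactly. Their poses are not given: they have to be found in the camera images.
- dropper_large: The larger amber glass dropper bottle: round body 54 mm wide, 135 mm tall in all. On top a black collar (30 mm wide, 85 to 101 mm up) and above it a rigid red bulb about 17 mm wide from 101 to 135 mm up, a good place to pinch. 0.05 to 0.08 kg. Origin: centre of its underside, z up.
- dropper_small: The smaller amber glass dropper bottle: round body 41 mm wide, 109 mm tall in all. On top a black collar (26 mm wide, 59 to 75 mm up) and above it a rigid red bulb about 15 mm wide from 75 to 109 mm up, a good place to pinch. 0.04 to 0.07 kg. Origin: centre of its underside, z up.
- bottle_clear: The plain clear glass bottle, open neck, no bulb: round body 52 mm wide, straight from the foot to about 45 mm up, tapering to the neck above, 88 mm tall. 0.07 to 0.12 kg. Grasp the body across its width. Origin: centre of its underside, z up.
- bottle_grey: The plain grey glass bottle, open neck, no bulb: round body 37 mm wide, straight from the foot to about 42 mm up, tapering to the neck above, 78 mm tall. 0.04 to 0.07 kg. Grasp the body across its width. Origin: centre of its underside, z up.
- square_large: Square light-wood drip tray with a cork floor, fixed to the table, the larger of the two square ones. Inside 70 mm, outside 82 mm, rim 12 mm high, cork floor 5 mm above the table. Origin: centre of its underside on the table, z up; x and y run along its sides.
- square_small: Square light-wood drip tray with a cork floor, fixed to the table, the smaller of the two square ones. Inside 57 mm, outside 69 mm, rim 12 mm high, cork floor 5 mm above the table. Origin: centre of its underside on the table, z up; x and y run along its sides.
- round_large: Round light-wood drip tray with a cork floor, fixed to the table, the larger of the two round ones. Inside 68 mm, outside 80 mm, rim 12 mm high, cork floor 5 mm above the table. Origin: centre of its underside on the table, z up.
- round_small: Round light-wood drip tray with a cork floor, fixed to the table, the smaller of the two round ones. Inside 54 mm, outside 66 mm, rim 12 mm high, cork floor 5 mm above the table. Origin: centre of its underside on the table, z up.
- dish: Bystander: loose white porcelain evaporating dish, 70 mm wide, 30 mm high; stays where it is. Origin: centre of its underside.
- spot_plate: Bystander: loose white porcelain plate with six wells, 57 mm (its x) by 83 mm (its y), 11 mm high; stays where it is. Origin: centre of its underside.

How it is judged:
By the outcome, as a careful person would: the job done as asked, in the order asked, and still so for the second after the job is handed in, with the robot touching nothing.
It also fails if it takes over 128 s, if anything falls off the work surface, if the arm or the gripper's body presses on something with over 40 N, if the wrist force passes 120 N, or if a joint passes its speed limit or range.

## Working session

There is one attempt and no reset: what is moved stays moved. The work goes in short steps, Python scripts to look and compute and a shell command to move; the robot and the scene stay as the last step left them, time stands still between calls to the robot, and variables do not carry over. Pictures are saved under pics/ and viewed, at most 14 in all, crops included, and the job is handed in when it is done.

```bash
ls; mkdir -p pics
python3 - <<'E'
from bench import status, eyes, r
import cv2,pickle
d={}
for n in("scene","top","wrist"):
    s=eyes.snapshot(n); d[n]=s
    cv2.imwrite(f"pics/{n}0.png",s["img"][:,:,::-1])
    print(n,s["mtx"].round(1).tolist(),s["R"].round(3).tolist(),s["t"].round(1).tolist())
pickle.dump(d,open("d0.pkl","wb"))
print(status.sense())
E
```

```text
pics
scene [[422.6, 0.0, 248.6], [0.0, 422.6, 186.3], [0.0, 0.0, 1.0]] [[-0.791, -0.611, -0.028], [-0.228, 0.337, -0.913], [0.567, -0.717, -0.406]] [436.1, 142.5, 765.9]
top [[473.5, 0.0, 254.1], [0.0, 473.5, 186.7], [0.0, 0.0, 1.0]] [[0.067, -0.998, 0.006], [-0.971, -0.067, -0.229], [0.228, 0.009, -0.973]] [-22.1, 535.8, 1058.8]
wrist [[274.1, 0.0, 253.9], [0.0, 274.1, 193.5], [0.0, 0.0, 1.0]] [[0.413, -0.911, -0.0], [-0.872, -0.396, 0.288], [-0.262, -0.118, -0.958]] [-599.2, -37.6, 378.9]
{'time': 0.15, 'joint_pos': array([-7.04984847e+01,  7.50598598e+00,  8.53158193e+01, -5.63164802e-04,
        8.72592724e+01, -4.89152876e+00]), 'qd': array([ 0.03466337, -0.08991143, -0.10637432, -0.03577981, -0.01250184,
       -0.07601218]), 'joint_efforts': array([ 5.32845661e-04, -5.70063078e+01, -5.01158917e+01, -5.17093140e-04,
        9.59644094e-03,  1.01054600e-04]), 'tool_pos': array([ 247.68907802, -546.03366761,  230.4685015 ]), 'tcp_rot': array([-1.79919170e+02, -6.35302703e-03,  2.43930669e+01]), 'ft_force': array([-0.3898666 , -0.03944677, -0.40350569]), 'wrist_torque': array([0.04639764, 0.01058478, 0.01423135]), 'grip_force': 0.0, 'finger_gap': 85.47632093295478}
```

View pics/top0.png

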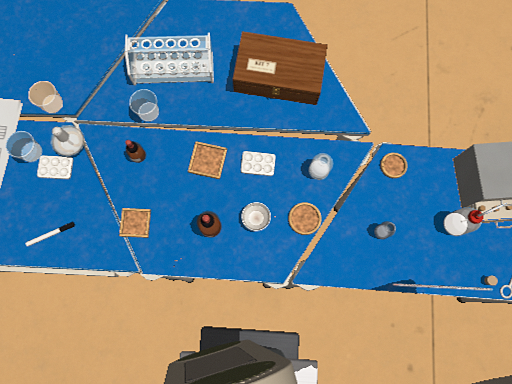

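View pics/scene0.png

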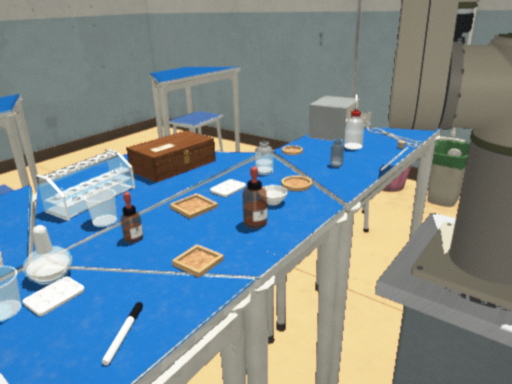

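The top view shows:
- Droppers: small at (135,150), large at (208,222).
- Plain bottles: clear at (320,165), grey at (384,230).
- Square trays: large at (208,160), small at (135,222).
- Round trays: large at (305,218), small at (394,165).
- Bystanders: dish at (256,216), spot plate at (258,162).

The scene view agrees: bulbs at (254,178) and (127,203), clear (264,157), grey (337,153), trays (194,206), (199,260), (297,183), (292,150).

```bash
cat > h.py <<'E'
import numpy as np, cv2
def ray(s,u,v):
    d=s["R"].T@np.linalg.solve(s["mtx"],[u,v,1.0]); return -s["R"].T@s["t"], d/np.linalg.norm(d)
def plane(s,u,v,z):
    o,d=ray(s,u,v); return o+d*(z-o[2])/d[2]
def tri(*obs):  # (snap,u,v)...
    A=np.zeros((3,3));b=np.zeros(3);L=[]
    for s,u,v in obs:
        o,d=ray(s,u,v);P=np.eye(3)-np.outer(d,d);A+=P;b+=P@o;L.append((o,P))
    X=np.linalg.solve(A,b); return X,[round(float(np.linalg.norm(P@(X-o))),1) for o,P in L]
def proj(s,X):
    c=s["R"]@np.asarray(X,float)+s["t"]; p=s["mtx"]@c; return p[:2]/p[2]
def hsv(s): return cv2.cvtColor(s["img"],cv2.COLOR_RGB2HSV)
def comps(m,amin=20):
    n,l,st,c=cv2.connectedComponentsWithStats(m.astype(np.uint8)*1)
    return [(c[i].round(1).tolist(),st[i].tolist()) for i in range(1,n) if st[i,4]>=amin],l
def red(s):
    h=hsv(s); return ((h[...,0]<6)|(h[...,0]>174))&(h[...,1]>150)&(h[...,2]>90)
def blue(s):
    h=hsv(s); return (h[...,0]>95)&(h[...,0]<120)&(h[...,1]>150)
E
python3 - <<'E'
import pickle;from h import *
d=pickle.load(open("d0.pkl","rb"))
for n in("top","scene"):
    s=d[n]
    for c in comps(red(s),8)[0]: print(n,"red",c)
    nb=~blue(s)
    for c in comps(nb,60)[0]:
        if c[1][4]<4000: print(n,"nb",c)
t=d["top"]
for n,u,v,z in [("dl",208,222,60),("ds",135,150,50),("cl",320,165,44),("gr",384,230,40),("sl",208,160,12),("ss",135,222,12),("rl",305,218,12),("rs",394,165,12)]:
    X=plane(t,u,v,z);print(n,X.round(),np.hypot(*X[:2]).round())
E
```

```text
top red ([129.2, 143.2], [126, 140, 8, 8, 27])
top red ([475.5, 217.0], [470, 210, 13, 13, 90])
top red ([478.6, 212.6], [477, 211, 4, 4, 8])
top red ([205.9, 218.0], [202, 215, 8, 8, 35])
top nb ([45.1, 96.5], [28, 81, 35, 33, 820])
top nb ([144.2, 104.4], [129, 89, 30, 33, 742])
top nb ([134.8, 151.3], [125, 140, 21, 23, 332])
top nb ([207.1, 159.8], [187, 141, 41, 38, 1095])
top nb ([257.7, 163.1], [240, 151, 36, 25, 758])
top nb ([320.3, 166.0], [308, 153, 25, 27, 500])
top nb ([393.5, 164.9], [380, 152, 28, 26, 571])
top nb ([255.6, 216.3], [241, 202, 30, 30, 704])
top nb ([208.8, 223.8], [197, 211, 25, 26, 496])
top nb ([384.6, 229.9], [374, 221, 22, 18, 289])
top nb ([49.0, 234.0], [25, 222, 49, 25, 258])
top nb ([490.8, 280.1], [484, 275, 14, 11, 118])
top nb ([506.4, 289.9], [500, 278, 12, 21, 109])
top nb ([442.0, 286.6], [392, 283, 101, 8, 303])
scene red ([355.5, 112.8], [352, 110, 8, 6, 38])
scene red ([253.8, 173.0], [252, 171, 4, 6, 14])
scene nb ([193.2, 205.2], [169, 193, 49, 26, 796])
scene nb ([120.5, 335.7], [101, 303, 41, 63, 612])
scene nb ([2.9, 379.2], [0, 373, 9, 11, 64])
dl [445. 116.  60.] 460.0
ds [610. 310.  50.] 685.0
cl [ 605. -142.   44.] 622.0
gr [ 457. -300.   40.] 546.0
sl [608. 135.  12.] 623.0
ss [440. 298.  12.] 531.0
rl [ 478. -114.   12.] 491.0
rs [ 627. -331.   12.] 710.0
```

```bash
cat > snap.py <<'E'
import sys,pickle,cv2
from bench import status,eyes
s=eyes.snapshot("wrist");n=sys.argv[1]
pickle.dump(s,open(n+".pkl","wb"));cv2.imwrite(f"pics/{n}.png",s["img"][:,:,::-1])
q=status.sense();print(q["time"],q["tool_pos"].round(1),q["tcp_rot"].round(1),q["finger_gap"])
E
python3 -m handwheel '{"series":[[[38.6,-9.5,0,0,0,0.426,1],[38.6,-9.5,0,0,0,0.426,1],[38.6,-9.5,0,0,0,0.426,1],[38.6,-9.5,0,0,0,0.426,1],[38.6,-9.5,0,0,0,0.426,1],[38.6,-9.5,0,0,0,0.426,1],[38.6,-9.5,0,0,0,0.426,1],[38.6,-9.5,0,0,0,0.426,1],[38.6,-9.5,0,0,0,0.426,1],[38.6,-9.5,0,0,0,0.426,1]]]}'; python3 snap.py w1
python3 -m handwheel '{"series":[[[0,-16,0,0,0,0,1],[0,-16,0,0,0,0,1],[0,-16,0,0,0,0,1],[0,-16,0,0,0,0,1],[0,-16,0,0,0,0,1]]]}' >/dev/null; python3 snap.py w2
python3 -m handwheel '{"series":[[[0,-16,0,0,0,0,1],[0,-16,0,0,0,0,1],[0,-16,0,0,0,0,1],[0,-16,0,0,0,0,1],[0,-16,0,0,0,0,1]]]}' >/dev/null; python3 snap.py w3
python3 -m handwheel '{"series":[[[0,-16,0,0,0,0,1],[0,-16,0,0,0,0,1],[0,-16,0,0,0,0,1],[0,-16,0,0,0,0,1],[0,-16,0,0,0,0,1]]]}' >/dev/null; python3 snap.py w4
python3 - <<'E'
import cv2,numpy as np
a=[cv2.imread(f"pics/w{i}.png") for i in(1,2,3,4)]
m=np.vstack([np.hstack(a[:2]),np.hstack(a[2:])]);cv2.imwrite("pics/m1.png",cv2.resize(m,(800,600),interpolation=cv2.INTER_AREA))
E
```

```text
time: 1.4
tool_pos: [559.2, -301.5, 231.2]
tcp_rot: [180.0, 0.0, -0.1]
ft_force: [-0.0, -0.0, 0.3]
finger_gap: 85.4
grip_force: 0.0
1.45 [ 559.3 -301.5  231.3] [ 1.8e+02  0.0e+00 -1.0e-01] 85.398742477134
2.125 [ 560.  -141.9  231.4] [ 1.8e+02 -0.0e+00 -1.0e-01] 85.31215776861649
2.8 [560.4  17.8 231.2] [ 1.8e+02  0.0e+00 -1.0e-01] 85.43670122094343
3.475 [560.7 177.7 231.2] [ 1.8e+02  0.0e+00 -1.0e-01] 85.37535098497742
```

View pics/m1.png

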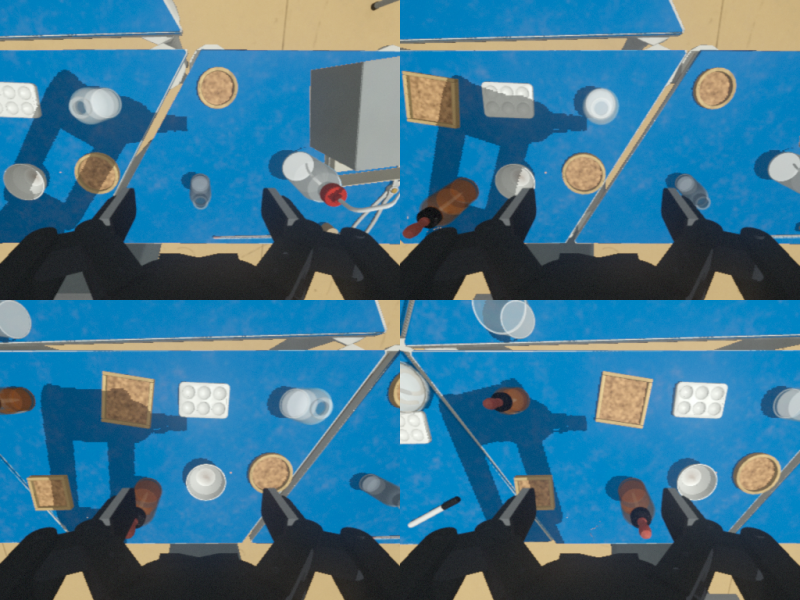

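The wrist views show all eight items:
- w1 (top left): clear (95,105), grey (200,190), round trays (97,173) and (217,88).
- w2 (top right): clear (600,105), grey (690,190), round trays (584,173) and (714,88).
- w4 (bottom right): both droppers with bulbs at (493,404) and (645,530), square trays (622,398) and (535,492).

Next I get bearings and heights from the silhouettes.

```bash
cat > meas.py <<'E'
import pickle;from h import *
V={"top":pickle.load(open("d0.pkl","rb"))["top"]}
for i in(1,2,3,4): V[f"w{i}"]=pickle.load(open(f"w{i}.pkl","rb"))
T={"dl":(445,112,135,27),"ds":(605,310,109,20),"cl":(605,-142,88,26),"gr":(455,-302,78,19),
"sl":(608,135,12,41),"ss":(440,298,12,35),"rl":(478,-114,12,40),"rs":(627,-331,12,33)}
for n,(x,y,h,rr) in T.items():
    A=np.zeros((2,2));b=np.zeros(2);rec=[]
    for k,s in V.items():
        C=-s["R"].T@s["t"]
        P=np.array([proj(s,(x+a*rr,y+c*rr,z)) for a in(-1,1) for c in(-1,1) for z in(0,h)])
        lo,hi=P.min(0)-6,P.max(0)+6
        if lo.min()<0 or hi[0]>511 or hi[1]>383: continue
        m=(~blue(s)).astype(np.uint8)
        L=cv2.connectedComponents(m)[1]; u,v=proj(s,(x,y,h/2 if h>12 else 12))
        win=L[int(lo[1]):int(hi[1]),int(lo[0]):int(hi[0])]
        ids=np.bincount(win[win>0]); 
        if len(ids)==0: continue
        l=ids.argmax(); yy,xx=np.where(L==l)
        if xx.min()<lo[0]-8 or xx.max()>hi[0]+8 or yy.min()<lo[1]-8 or yy.max()>hi[1]+8: print(n,k,"merged");continue
        hull=cv2.convexHull(np.stack([xx,yy],1).astype(np.int32))[:,0]
        z=0 if h>12 else 12
        if h==12:
            M=cv2.moments(hull.astype(np.float32));c=(M["m10"]/M["m00"],M["m01"]/M["m00"])
            ang=cv2.minAreaRect(np.array([plane(s,*p,12)[:2] for p in hull],np.float32))
            rec.append((s,*c));print(n,k,plane(s,*c,12)[:2].round(1),"size",np.round(ang[1],1),"ang",round(ang[2],1))
        else:
            G=np.array([plane(s,*p,0)[:2] for p in hull])-C[:2]
            th0=np.arctan2(y-C[1],x-C[0]);th=np.arctan2(G[:,1],G[:,0])-th0;th=(th+np.pi)%(2*np.pi)-np.pi
            t=th0+(th.max()+th.min())/2;e=np.array([np.cos(t),np.sin(t)]);p=G@e
            N=np.eye(2)-np.outer(e,e);A+=N;b+=N@C[:2];rec.append((k,C,e,p.min(),p.max(),(th.max()-th.min())/2))
    if h==12:
        X,res=tri(*rec);print("  ->",n,X.round(1),res)
    else:
        X=np.linalg.solve(A,b);print(n,X.round(1))
        for k,C,e,p0,p1,w in rec:
            d=X-C[:2];D=d@e;print("  ",k,"off",round(float(e[0]*d[1]-e[1]*d[0]),1),"D",D.round(),"r_foot",round(D-p0,1),"r_tan",round(D*np.sin(w),1),"ztop(centre)",round(C[2]*(1-D/p1),1))
E
python3 meas.py
python3 - <<'E'
import pickle;from h import *
for k in("w3","w4","w2"):
    s=pickle.load(open(k+".pkl","rb"));print(k,comps(red(s),40)[0])
E
```

```text
dl w3 merged
dl [438.1 112.1]
   top off 0.0 D 192.0 r_foot 19.3 r_tan 25.5 ztop(centre) 225.4
   w4 off 0.0 D 206.0 r_foot 31.5 r_tan 27.1 ztop(centre) 132.4
ds [613.  316.2]
   top off 0.0 D 457.0 r_foot 20.1 r_tan 20.8 ztop(centre) 114.5
   w4 off 0.0 D 140.0 r_foot 22.0 r_tan 21.0 ztop(centre) 112.4
cl [ 606.3 -144.3]
   top off -0.3 D 358.0 r_foot 26.5 r_tan 25.8 ztop(centre) 133.3
   w1 off -0.2 D 159.0 r_foot 26.4 r_tan 26.6 ztop(centre) 110.5
   w2 off -0.2 D 27.0 r_foot 26.2 r_tan 26.1 ztop(centre) 217.5
   w3 off -0.1 D 165.0 r_foot 24.5 r_tan 25.8 ztop(centre) 111.7
gr w2 merged
gr [ 459.5 -304.1]
   top off 0.0 D 357.0 r_foot 18.5 r_tan 17.9 ztop(centre) 108.3
   w1 off -0.0 D 173.0 r_foot 16.5 r_tan 18.1 ztop(centre) 95.3
sl top [608.9 137.2] size [84.7 84.6] ang 81.2
sl w3 [613.7 135.3] size [85.9 83.4] ang 81.2
sl w4 [613.8 136.6] size [85.4 83.7] ang 81.4
  -> sl [612.6 137.2   4.1] [1.7, 0.9, 1.7]
ss top merged
ss w3 merged
ss w4 merged
w3 []
w4 []
w2 []Traceback (most recent call last):
  File "meas.py", line 32, in <module>
    X,res=tri(*rec);print("  ->",n,X.round(1),res)
          ~~~^^^^^^
  File "h.py", line 10, in tri
    X=np.linalg.solve(A,b); return X,[round(float(np.linalg.norm(P@(X-o))),1) for o,P in L]
    r = gufunc(a, b, signature=signature)
    raise LinAlgError("Singular matrix")
numpy.linalg.LinAlgError: Singular matrix
```

```bash
python3 - <<'E'
import re
s=open("meas.py").read()
s=s.replace('m=(~blue(s)).astype(np.uint8)','m=(~blue(s)).astype(np.uint8)\n        if h==12:\n            q=hsv(s);m=((q[...,0]>6)&(q[...,0]<24)&(q[...,1]>85)).astype(np.uint8);m=cv2.morphologyEx(m,cv2.MORPH_OPEN,np.ones((3,3)))')
s=s.replace('X,res=tri','if len(rec)<2: continue\n        X,res=tri')
open("meas.py","w").write(s)
E
python3 meas.py | grep -A9 '^sl'
python3 - <<'E'
import pickle;from h import *
from math import *
s=pickle.load(open("w4.pkl","rb"));h=hsv(s)
for X in((444,112,118),(613,316,92)):
    u,v=proj(s,X).round().astype(int);print(u,v,[h[v+dv,u].tolist() for dv in(-3,0,3)])
E
cat > crop.py <<'E'
import cv2
a=cv2.imread("pics/w4.png");b=cv2.imread("pics/w3.png")
import numpy as np
c=np.hstack([cv2.resize(a[200:384,100:350],None,fx=1.6,fy=1.6),cv2.resize(a[80:264,40:290],None,fx=1.6,fy=1.6)])
cv2.imwrite("pics/c1.png",c)
E
python3 crop.py
```

```text
sl top [608.8 137. ] size [82.5 82.8] ang 81.1
sl w3 [613.7 135.7] size [80.7 79.5] ang 81.3
sl w4 [613.5 136.7] size [73.5 77.8] ang 81.7
  -> sl [612.5 137.3   4.4] [1.6, 1.1, 1.5]
ss top [438.6 298.2] size [69.2 68.9] ang 1.3
ss w3 [444.5 294.8] size [70.  72.8] ang 0.4
ss w4 [446.8 297.4] size [64.6 66.6] ang 89.9
  -> ss [440.4 301.1   2.2] [0.6, 1.1, 1.2]
rl top [ 477.2 -112.9] size [76.5 76.1] ang 3.9
rl w1 [ 482.7 -116.7] size [78.3 76.6] ang 89.9
rl w2 [ 482.8 -114.5] size [71.8 75.1] ang 16.6
rl w3 [ 481.7 -113.8] size [68.2 76.2] ang 3.4
314 292 [[179, 120, 108], [179, 125, 124], [2, 127, 183]]
116 133 [[2, 122, 123], [2, 128, 118], [2, 122, 117]]
```

View pics/c1.png

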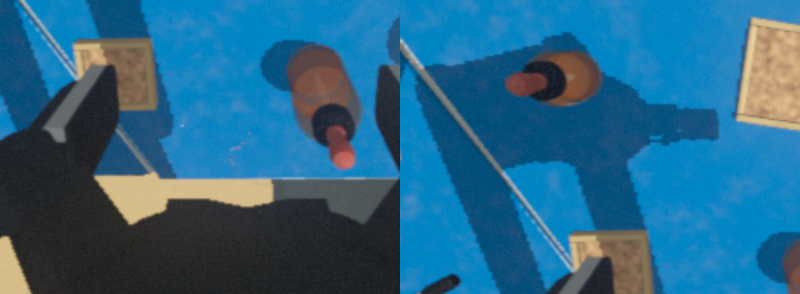

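The crop shows both droppers cleanly: large bulb near (337,145), small bulb near (530,82). A finger hides part of the small square tray. I'll measure the bulbs by red mask and take the tray outlines at mid-rim height.

```bash
sed -i 's/plane(s,\*c,12)/plane(s,*c,6)/; s/plane(s,\*p,12)/plane(s,*p,6)/' meas.py; python3 meas.py | grep -A30 '^sl'
python3 - <<'E'
import pickle;from h import *
t=pickle.load(open("d0.pkl","rb"))["top"]
def red2(s):
    h=hsv(s); return ((h[...,0]<6)|(h[...,0]>172))&(h[...,1]>95)&(h[...,2]>80)
W={k:pickle.load(open(k+".pkl","rb")) for k in("w2","w3","w4")}
for k,s in [("top",t)]+list(W.items()): print(k,[c for c in comps(red2(s),20)[0]])
E
```

```text
sl top [610.5 137.7] size [82.9 83.2] ang 81.1
sl w3 [613.4 137.6] size [82.  80.8] ang 81.3
sl w4 [613.2 136.1] size [74.7 79.1] ang 81.7
  -> sl [612.5 137.3   4.4] [1.6, 1.1, 1.5]
ss top [439.5 299.8] size [69.5 69.2] ang 1.3
ss w3 [441.4 299.4] size [71.2 74. ] ang 0.4
ss w4 [443.7 299.3] size [65.6 67.7] ang 89.9
  -> ss [440.4 301.1   2.2] [0.6, 1.1, 1.2]
rl top [ 478.2 -113.5] size [76.9 76.5] ang 3.9
rl w1 [ 480.3 -113.7] size [79.5 77.9] ang 89.9
rl w2 [ 480.3 -114. ] size [73.  76.3] ang 16.6
rl w3 [ 479.1 -116. ] size [69.3 77.5] ang 3.4
rl w4 [ 478.7 -118.3] size [78.4 76.8] ang 53.1
  -> rl [ 480.  -114.6    8. ] [2.4, 1.0, 1.2, 0.6, 1.6]
rs top [ 629.4 -331.7] size [62.8 64.1] ang 3.9
rs w1 [ 631.6 -331.7] size [56.  62.3] ang 86.6
rs w2 [ 631.7 -332.8] size [56.9 63.6] ang 74.0
  -> rs [ 631.1 -332.5    4.5] [1.2, 0.8, 1.2]
top [([129.4, 143.4], [126, 140, 8, 8, 36]), ([475.8, 216.4], [470, 210, 13, 14, 121]), ([205.7, 218.3], [202, 215, 8, 8, 51])]
w2 [([19.7, 291.6], [4, 278, 34, 27, 417])]
w3 [([168.7, 293.3], [161, 280, 16, 25, 146])]
w4 [([118.4, 131.7], [107, 126, 25, 14, 268]), ([312.3, 291.9], [304, 278, 17, 27, 294])]
```

Run:
```python
import pickle;from h import *
t=pickle.load(open("d0.pkl","rb"))["top"]
W={k:pickle.load(open(k+".pkl","rb")) for k in("w2","w4")}
print(tri((t,205.7,218.3),(W["w2"],19.7,291.6),(W["w4"],312.3,291.9)))
print(tri((W["w2"],19.7,291.6),(W["w4"],312.3,291.9)))
print(tri((t,129.4,143.4),(W["w4"],118.4,131.7)))
for z in(118,120): print(plane(t,205.7,218.3,z).round(1),plane(W["w4"],312.3,291.9,z).round(1))
for z in(92,94): print(plane(t,129.4,143.4,z).round(1),plane(W["w4"],118.4,131.7,z).round(1))
```

```text
(array([444.05926605, 114.76417453, 117.96676165]), [0.9, 0.3, 0.8])
(array([444.47178367, 114.08966538, 118.37473088]), [0.1, 0.1])
(array([613.73892671, 314.08524598,  90.57518232]), [0.5, 0.5])
[443.9 115.7 118. ] [444. 114. 118.]
[443.6 115.4 120. ] [445.5 114.5 120. ]
[613.  313.2  92. ] [614.  313.9  92. ]
[612.4 312.7  94. ] [614.2 312.9  94. ]
```

```bash
python3 -m handwheel '{"series":[[[-11.7,6.3,0,0,0,0,0.7],[-11.7,6.3,0,0,0,0,0.7],[-11.7,6.3,0,0,0,0,0.7],[-11.7,6.3,0,0,0,0,0.7],[-11.7,6.3,4,0,0,0,0.7],[-11.7,6.3,8,0,0,0,0.7],[-11.7,6.3,11,0,0,0,0.7],[-11.7,6.3,12.6,0,0,0,0.7],[-11.7,6.3,12.6,0,0,0,0.7],[-11.7,6.3,12.6,0,0,0,0.7]]]}' 30; python3 snap.py g1
```

```text
time: 4.72
tool_pos: [444.6, 116.8, 106.8]
tcp_rot: [-180.0, -0.1, -0.0]
ft_force: [0.8, -0.4, 0.8]
finger_gap: 60.0
grip_force: 0.0
4.775 [444.6 116.8 106.9] [-1.8e+02 -1.0e-01 -0.0e+00] 59.98720509584439
```

View pics/g1.png

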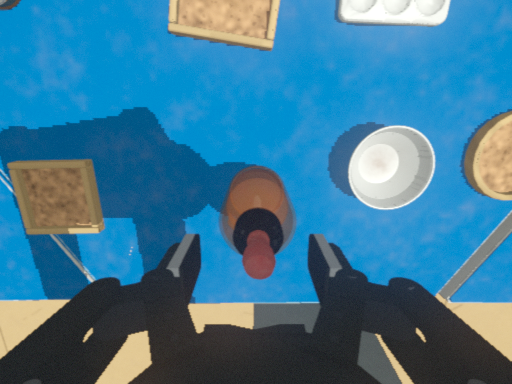

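The bulb at (258,260) is centred between the finger tips at (185,255) and (325,255). Closing with a 2 mm sideways correction.

```bash
python3 -m handwheel '{"series":[[[0,0.2,0.1,0,0,0,0.5],[0,0.2,0.1,0,0,0,0.1],[0,0.2,0.1,0,0,0,0.1],[0,0.2,0.1,0,0,0,0.1],[0,0.2,0.1,0,0,0,0.1],[0,0.2,0.1,0,0,0,0.1],[0,0.2,0.1,0,0,0,0.1]]]}' 35;  python3 -m handwheel '{"series":[[[0,0,-1,0,0,0,0.1],[0,0,-3,0,0,0,0.1],[0,0,-5,0,0,0,0.1],[0,0,-6,0,0,0,0.1],[0,0,-6,0,0,0,0.1]]]}'
```

```text
time: 5.65
tool_pos: [443.6, 114.6, 104.8]
tcp_rot: [-180.0, -0.1, -0.0]
ft_force: [-1.3, -0.6, 5.6]
finger_gap: 15.5
grip_force: 34.4
time: 6.28
tool_pos: [443.6, 114.6, 164.9]
tcp_rot: [-180.0, -0.1, -0.0]
ft_force: [0.0, -0.1, -1.6]
finger_gap: 14.8
grip_force: 34.3
```

```bash
python3 -m handwheel '{"series":[[[3,-0.4,0,0,0,0,0.1],[7,-1,0,0,0,0,0.1],[11,-1.5,0,0,0,0,0.1],[14.5,-2,0,0,0,0,0.1],[16.9,-2.3,0,0,0,0,0.1],[16.9,-2.3,0,0,0,0,0.1],[16.9,-2.3,0,0,0,0,0.1],[16.9,-2.3,2,0,0,0,0.1],[16.9,-2.3,3.5,0,0,0,0.1],[16.9,-2.3,3.5,0,0,0,0.1]]]}'; python3 snap.py g2
```

```text
time: 7.52
tool_pos: [610.1, 137.2, 126.3]
tcp_rot: [180.0, 0.3, -0.0]
ft_force: [-0.5, -0.5, -0.4]
finger_gap: 15.2
grip_force: 34.3
7.575 [611.  137.4 127.7] [180.    0.2  -0. ] 14.982003220622264
```

View pics/g2.png

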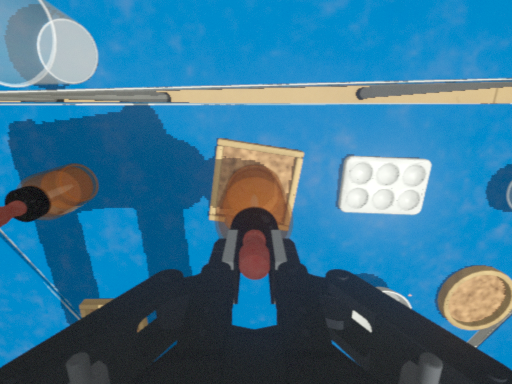

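The bottle at (253,195) hangs over the square tray (257,185). Lowering.

```bash
python3 -m handwheel '{"series":[[[0.1,0,0.5,0,0,0,0.1],[0.1,0,1.1,0,0,0,0.1],[0.1,0,1.6,0,0,0,0.1],[0.1,0,1.9,0,0,0,0.1],[0.1,0,1.9,0,0,0,0.1],[0.1,0,1.9,0,0,0,0.1]]]}'
```

```text
time: 8.32
tool_pos: [613.3, 137.5, 110.3]
tcp_rot: [180.0, -0.0, -0.0]
ft_force: [0.5, -0.0, -1.1]
finger_gap: 15.1
grip_force: 34.3
```

```bash
python3 -m handwheel '{"series":[[[0,0,0.1,0,0,0,0.1],[0,0,0.1,0,0,0,0.1],[0,0,0.1,0,0,0,0.1]]]}'; python3 -m handwheel '{"series":[[[0,0,0,0,0,0,0.3],[0,0,0,0,0,0,0.5],[0,0,0,0,0,0,0.6],[0,0,0,0,0,0,0.7],[0,0,-3,0,0,0,0.7],[0,0,-7,0,0,0,0.7],[0,0,-12,0,0,0,0.7],[0,0,-12,0,0,0,0.7],[0,0,-12,0,0,0,0.7]]]}'; python3 snap.py g3
```

```text
time: 8.7
tool_pos: [613.6, 137.6, 109.9]
tcp_rot: [-180.0, -0.1, -0.0]
ft_force: [-1.7, 1.1, 4.7]
finger_gap: 15.0
grip_force: 34.7
time: 9.82
tool_pos: [613.2, 137.5, 229.1]
tcp_rot: [-180.0, -0.0, -0.0]
ft_force: [0.6, 0.3, -0.1]
finger_gap: 59.7
grip_force: 0.0
9.875 [612.6 137.4 227.9] [ 1.8e+02  1.0e-01 -0.0e+00] 59.7407488076594
```

View pics/g3.png

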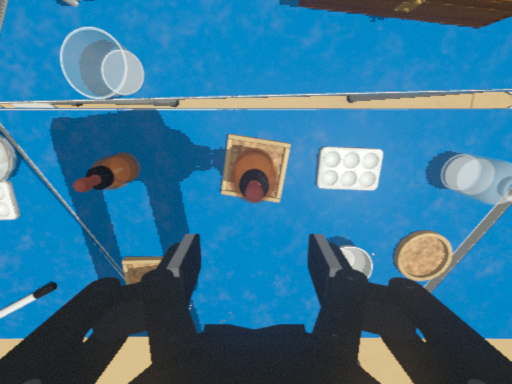

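The large dropper stands upright in its tray (256,170). Next is the small dropper.

```bash
python3 -m handwheel '{"series":[[[0,-6,0,0,0,0,0.7],[0,-12,0,0,0,0,0.7],[0,-17.7,0,0,0,0,0.7],[0,-17.7,0,0,0,0,0.7],[0,-17.7,0,0,0,0,0.7],[0,-17.7,5,0,0,0,0.7],[0,-17.7,9,0,0,0,0.7],[0,-17.7,12.5,0,0,0,0.7],[0,-17.7,14.9,0,0,0,0.7],[0,-17.7,14.9,0,0,0,0.7],[0,-17.7,14.9,0,0,0,0.7],[0,-17.7,14.9,0,0,0,0.7]]]}'; python3 snap.py g4
```

```text
time: 11.38
tool_pos: [614.6, 314.6, 82.5]
tcp_rot: [-179.9, -0.2, -0.0]
ft_force: [0.2, 0.6, 0.3]
finger_gap: 59.5
grip_force: 0.0
11.425 [614.4 314.7  82.3] [-179.9   -0.2   -0. ] 59.94593043394794
```

View pics/g4.png

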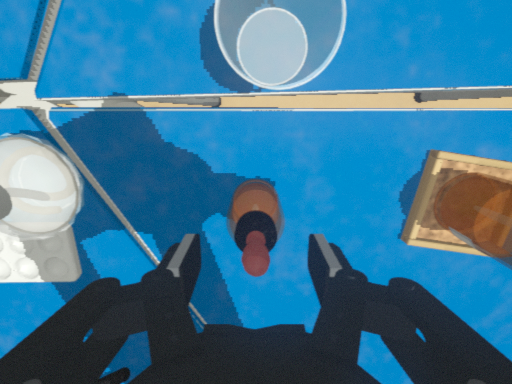

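The bulb at (256,255) is centred between the fingers.

```bash
python3 -m handwheel '{"series":[[[0,0,0.2,0,0,0,0.5],[0,0,0.2,0,0,0,0.1],[0,0,0.2,0,0,0,0.1],[0,0,0.2,0,0,0,0.1],[0,0,0.2,0,0,0,0.1],[0,0,0.2,0,0,0,0.1],[0,0,0.2,0,0,0,0.1]]]}' 35;  python3 -m handwheel '{"series":[[[0,0,-1,0,0,0,0.1],[0,0,-3,0,0,0,0.1],[0,0,-5,0,0,0,0.1],[0,0,-6,0,0,0,0.1],[0,0,-6,0,0,0,0.1],[0,0,-6,0,0,0,0.1]]]}'
```

```text
time: 12.3
tool_pos: [613.3, 314.5, 78.3]
tcp_rot: [180.0, -0.0, -0.0]
ft_force: [0.5, -0.9, 0.6]
finger_gap: 12.4
grip_force: 34.1
time: 13.05
tool_pos: [612.9, 314.3, 137.6]
tcp_rot: [180.0, 0.1, -0.0]
ft_force: [-0.7, 0.4, -0.7]
finger_gap: 12.7
grip_force: 34.1
```

```bash
python3 -m handwheel '{"series":[[[-3,0.3,0,0,0,0,0.1],[-7,0.7,0,0,0,0,0.1],[-11,1,0,0,0,0,0.1],[-15,1.3,0,0,0,0,0.1],[-17.2,1.5,0,0,0,0,0.1],[-17.2,1.5,0,0,0,0,0.1],[-17.2,1.5,0,0,0,0,0.1],[-17.2,1.5,2,0,0,0,0.1],[-17.2,1.5,3.5,0,0,0,0.1],[-17.2,1.5,3.5,0,0,0,0.1],[-17.2,1.5,3.5,0,0,0,0.1]]]}'; python3 snap.py g5
```

```text
time: 14.42
tool_pos: [441.7, 299.6, 103.5]
tcp_rot: [-180.0, -0.0, -0.0]
ft_force: [0.8, 0.4, 0.3]
finger_gap: 12.7
grip_force: 34.2
14.475 [441.8 299.8 103.9] [-180.   -0.   -0.] 12.655960085702006
```

View pics/g5.png

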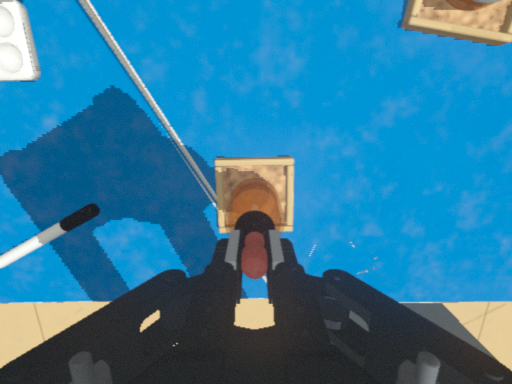

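The small dropper (253,200) hangs over the small square tray (255,195). Lowering and releasing.

```bash
python3 -m handwheel '{"series":[[[0,0,0.6,0,0,0,0.1],[0,0,1.2,0,0,0,0.1],[0,0,1.7,0,0,0,0.1],[0,0,2,0,0,0,0.1],[0,0,2,0,0,0,0.1],[0,0,2.1,0,0,0,0.1],[0,0,2.1,0,0,0,0.1]]]}'
```

```text
time: 15.35
tool_pos: [442.0, 299.8, 83.3]
tcp_rot: [-180.0, -0.1, -0.0]
ft_force: [-0.5, -0.8, 6.0]
finger_gap: 13.0
grip_force: 34.8
```

```bash
python3 -m handwheel '{"series":[[[0,0,0,0,0,0,0.3],[0,0,0,0,0,0,0.5],[0,0,0,0,0,0,0.6],[0,0,0,0,0,0,0.7],[0,0,-3,0,0,0,0.7],[0,0,-7,0,0,0,0.7],[0,0,-13,0,0,0,0.8],[0,0,-15,0,0,0,1],[0,0,-15,0,0,0,1],[0,0,-15,0,0,0,1]]]}'; python3 snap.py g6
```

```text
time: 16.6
tool_pos: [440.4, 299.1, 230.2]
tcp_rot: [179.9, 0.1, -0.0]
ft_force: [-0.6, -0.2, -1.3]
finger_gap: 85.6
grip_force: 0.0
16.65 [440.2 299.  229.8] [179.9   0.2  -0. ] 85.40699747575515
```

View pics/g6.png

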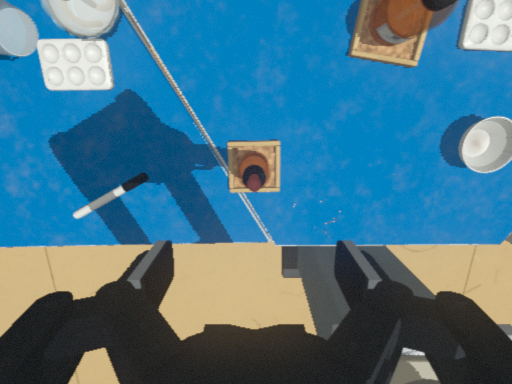

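The small dropper stands in its tray (254,165). Moving to the clear bottle.

```bash
python3 -m handwheel '{"series":[[[2.2,5.9,0,0,0,0,1],[4.4,11.8,0,0,0,0,1],[6.6,17.7,0,0,0,0,1],[8.8,23.6,0,0,0,0,1],[11,29.5,0,0,0,0,1],[13.2,35.4,0,0,0,0,1],[15.4,40,0,0,0,0,1],[16.6,44.3,0,0,0,0,1],[16.6,44.3,0,0,0,0,1],[16.6,44.3,0,0,0,0,1],[16.6,44.3,4,0,0,0,1],[16.6,44.3,7,0,0,0,1]]]}'; python3 -m handwheel '{"series":[[[0,0,2,0,0,0,1],[0,0,2,0,0,0,1],[0,0,2,0,0,0,1]]]}'; python3 snap.py g7
```

```text
time: 18.15
tool_pos: [606.5, -141.6, 160.5]
tcp_rot: [-180.0, 0.1, 0.1]
ft_force: [-0.7, -0.5, 0.2]
finger_gap: 85.3
grip_force: 0.0
time: 18.52
tool_pos: [608.0, -143.3, 143.8]
tcp_rot: [180.0, -0.1, 0.0]
ft_force: [0.7, 0.1, 0.5]
finger_gap: 85.6
grip_force: 0.0
18.575 [ 608.2 -143.5  144.2] [180.   -0.2   0. ] 85.43895987027251
```

View pics/g7.png

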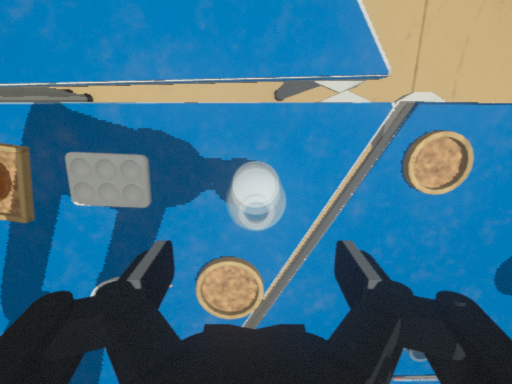

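The clear bottle (256,197) is centred between the fingers at (155,265) and (353,265).

```bash
python3 -m handwheel '{"series":[[[-0.1,0,4,0,0,0,1],[-0.1,0,8,0,0,0,1],[-0.1,0,11,0,0,0,1],[-0.1,0,12.4,0,0,0,1],[-0.1,0,12.4,0,0,0,1],[-0.1,0,12.4,0,0,0,1],[-0.1,0,12.4,0,0,0,1]]]}'
```

```text
time: 19.45
tool_pos: [607.5, -143.9, 20.2]
tcp_rot: [179.9, -0.2, -0.0]
ft_force: [-0.6, -1.0, -0.5]
finger_gap: 85.3
grip_force: 0.0
```

```bash
python3 -m handwheel '{"series":[[[-0.1,0,0.1,0,0,0,0.7],[-0.1,0,0.1,0,0,0,0.5],[-0.1,0,0.1,0,0,0,0.5],[-0.1,0,0.1,0,0,0,0.5],[-0.1,0,0.1,0,0,0,0.5],[-0.1,0,0.1,0,0,0,0.5],[-0.1,0,0.1,0,0,0,0.5]]]}' 35;  python3 -m handwheel '{"series":[[[0,0,-1,0,0,0,0.5],[0,0,-3,0,0,0,0.5],[0,0,-5,0,0,0,0.5],[0,0,-5,0,0,0,0.5],[0,0,-5,0,0,0,0.5]]]}'
```

```text
time: 20.32
tool_pos: [605.5, -143.6, 17.8]
tcp_rot: [180.0, -0.0, -0.0]
ft_force: [-1.9, 0.0, 5.5]
finger_gap: 50.8
grip_force: 37.1
time: 20.95
tool_pos: [605.2, -143.5, 67.5]
tcp_rot: [180.0, -0.0, -0.0]
ft_force: [-0.4, 0.4, -2.3]
finger_gap: 51.0
grip_force: 36.7
```

```bash
python3 -m handwheel '{"series":[[[-3,-0.7,0,0,0,0,0.5],[-7,-1.6,0,0,0,0,0.5],[-10.5,-2.4,0,0,0,0,0.5],[-12.6,-3,0,0,0,0,0.5],[-12.6,-3,0,0,0,0,0.5],[-12.6,-3,0,0,0,0,0.5],[-12.6,-3,1.5,0,0,0,0.5],[-12.6,-3,2.5,0,0,0,0.5],[-12.6,-3,2.5,0,0,0,0.5],[-12.6,-3,2.5,0,0,0,0.5]]]}'; python3 snap.py g8
```

```text
time: 22.2
tool_pos: [479.2, -113.4, 42.1]
tcp_rot: [-180.0, 0.0, -0.0]
ft_force: [0.4, -0.1, -0.9]
finger_gap: 51.0
grip_force: 36.7
22.25 [ 479.4 -113.5   42.4] [180.  -0.  -0.] 51.0932565152896
```

View pics/g8.png

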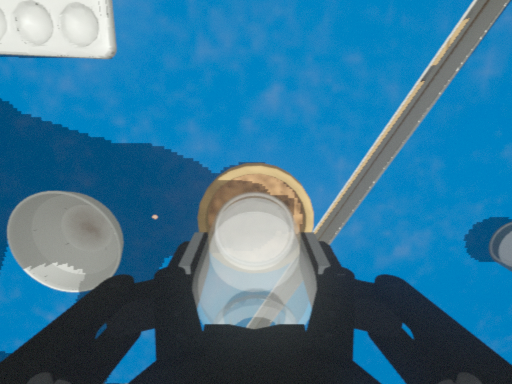

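The clear bottle (255,232) hangs over the large round tray (256,215).

```bash
python3 -m handwheel '{"series":[[[0,0,0.6,0,0,0,0.5],[0,0,1.2,0,0,0,0.5],[0,0,1.6,0,0,0,0.5],[0,0,1.9,0,0,0,0.5],[0,0,1.9,0,0,0,0.5],[0,0,2,0,0,0,0.5],[0,0,2,0,0,0,0.5]]]}'
```

```text
time: 23.12
tool_pos: [479.4, -113.5, 22.7]
tcp_rot: [180.0, -0.0, -0.0]
ft_force: [-2.1, 0.9, 3.9]
finger_gap: 51.2
grip_force: 37.1
```

```bash
python3 -m handwheel '{"series":[[[0,0,0,0,0,0,0.7],[0,0,0,0,0,0,0.85],[0,0,0,0,0,0,0.9],[0,0,0,0,0,0,0.9],[0,0,-3,0,0,0,0.9],[0,0,-8,0,0,0,0.9],[0,0,-14,0,0,0,0.9],[0,0,-20,0,0,0,1],[0,0,-20,0,0,0,1],[0,0,-20,0,0,0,1]]]}'; python3 snap.py g9
```

```text
time: 24.38
tool_pos: [479.2, -113.5, 222.2]
tcp_rot: [180.0, -0.0, -0.0]
ft_force: [-0.8, 0.1, 0.3]
finger_gap: 85.2
grip_force: 0.0
24.425 [ 478.6 -113.3  221. ] [-1.8e+02  1.0e-01 -0.0e+00] 85.50427268477195
```

View pics/g9.png

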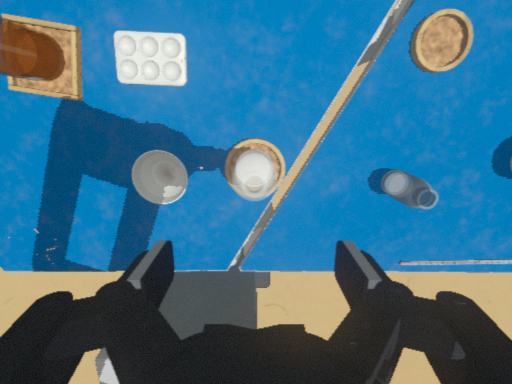

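The clear bottle stands in the large round tray (254,172). Grey is next, standing at (400,185).

```bash
python3 -m handwheel '{"series":[[[-1,6,0,0,0,0,1],[-1.5,12,0,0,0,0,1],[-1.9,17,0,0,0,0,0.8],[-1.9,19.1,0,0,0,0,0.8],[-1.9,19.1,0,0,0,0,0.8],[-1.9,19.1,3,0,0,0,0.8],[-1.9,19.1,7,0,0,0,0.8],[-1.9,19.1,9,0,0,0,0.8],[-1.9,19.1,9,0,0,0,0.8],[-1.9,19.1,9,0,0,0,0.8]]]}'; python3 snap.py g10
```

```text
time: 25.68
tool_pos: [461.1, -304.6, 133.9]
tcp_rot: [179.9, -0.1, 0.0]
ft_force: [-0.3, -0.2, -0.2]
finger_gap: 67.9
grip_force: 0.0
25.725 [ 461.3 -304.9  134.3] [ 1.799e+02 -1.000e-01  0.000e+00] 68.13008896463805
```

View pics/g10.png

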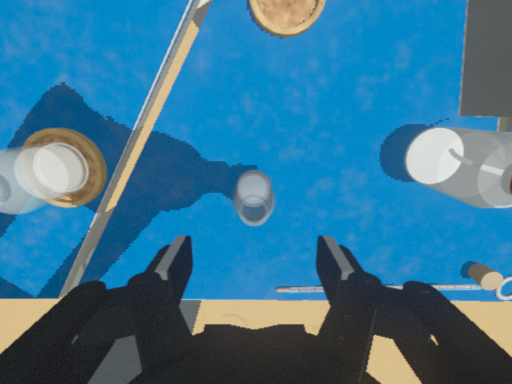

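Run:
```python
import pickle;from h import *
s=pickle.load(open("g10.pkl","rb"));C=-s["R"].T@s["t"]
m=(~blue(s))[160:232,225:282].astype(np.uint8);c,l=comps(m,100);print(c)
i=np.bincount(l[l>0]).argmax();yy,xx=np.where(l==i);G=np.array([plane(s,x+225,y+160,0)[:2] for x,y in zip(xx,yy)])
print(C,G.min(0),G.max(0))
```

```text
[([28.4, 37.4], [8, 9, 42, 57, 1858])]
[ 533.65769449 -304.20484614  277.0649616 ] [ 415.11494664 -326.33228413] [ 477.29911907 -282.53017098]
```

```bash
python3 -m handwheel '{"series":[[[-0.2,0,4,0,0,0,0.8],[-0.2,0,8,0,0,0,0.8],[-0.2,0,10.5,0,0,0,0.8],[-0.2,0,11.7,0,0,0,0.8],[-0.2,0,11.7,0,0,0,0.8],[-0.2,0,11.7,0,0,0,0.8],[-0.2,0,11.7,0,0,0,0.8]]]}'; python3 -m handwheel '{"series":[[[0,0,0.1,0,0,0,0.6],[0,0,0.1,0,0,0,0.35],[0,0,0.1,0,0,0,0.3],[0,0,0.1,0,0,0,0.3],[0,0,0.1,0,0,0,0.3],[0,0,0.1,0,0,0,0.3],[0,0,0.1,0,0,0,0.3],[0,0,0.1,0,0,0,0.3]]]}' 30
```

```text
time: 26.6
tool_pos: [459.1, -305.2, 16.8]
tcp_rot: [179.9, -0.1, -0.0]
ft_force: [0.6, 0.0, -0.3]
finger_gap: 68.7
grip_force: 0.0
time: 27.6
tool_pos: [458.4, -304.6, 14.6]
tcp_rot: [180.0, -0.0, -0.0]
ft_force: [-1.4, -0.2, 5.5]
finger_gap: 35.8
grip_force: 30.5
```

```bash
python3 -m handwheel '{"series":[[[0,0,-1,0,0,0,0.3],[0,0,-3,0,0,0,0.3],[0,0,-5,0,0,0,0.3],[3,0.5,-5,0,0,0,0.3],[7,1.1,-5,0,0,0,0.3],[11,1.8,-5,0,0,0,0.3],[15,2.4,-5,0,0,0,0.3],[17.2,2.7,-5,0,0,0,0.3],[17.2,2.7,-5,0,0,0,0.3],[17.2,2.7,-5,0,0,0,0.3],[17.2,2.7,-3.5,0,0,0,0.3],[17.2,2.7,-2.5,0,0,0,0.3]]]}';python3 -m handwheel '{"series":[[[0,0,0,0,0,0,0.3],[0,0,0,0,0,0,0.3]]]}'; python3 snap.py g11
```

```text
time: 29.1
tool_pos: [628.8, -331.2, 37.6]
tcp_rot: [-179.9, 0.1, -0.0]
ft_force: [0.2, 0.6, -1.3]
finger_gap: 36.0
grip_force: 30.1
time: 29.35
tool_pos: [630.0, -331.5, 39.3]
tcp_rot: [-180.0, 0.0, -0.0]
ft_force: [-0.3, 0.1, -1.4]
finger_gap: 36.1
grip_force: 30.1
29.4 [ 630.3 -331.7   39.7] [180.  -0.  -0.] 35.74729705054615
```

View pics/g11.png

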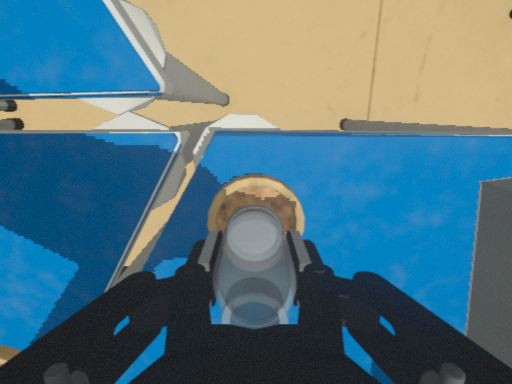

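The grey bottle (254,235) hangs over the small round tray (256,218).

```bash
python3 -m handwheel '{"series":[[[0.05,0,0.6,0,0,0,0.3],[0.05,0,1.2,0,0,0,0.3],[0.05,0,1.7,0,0,0,0.3],[0.05,0,1.9,0,0,0,0.3],[0.05,0,2,0,0,0,0.3],[0.05,0,2.1,0,0,0,0.3],[0.05,0,2.1,0,0,0,0.3]]]}'
```

```text
time: 30.28
tool_pos: [630.5, -331.4, 19.7]
tcp_rot: [-180.0, 0.0, -0.0]
ft_force: [-7.1, 3.4, 10.0]
finger_gap: 35.8
grip_force: 31.1
```

```bash
python3 -m handwheel '{"series":[[[0,0,-0.1,0,0,0,0.3],[0,0,-0.1,0,0,0,0.3],[0,0,-0.1,0,0,0,0.5],[0,0,-0.1,0,0,0,0.65],[0,0,-0.1,0,0,0,0.7],[0,0,-0.1,0,0,0,0.7],[0,0,-3,0,0,0,0.7],[0,0,-8,0,0,0,0.7],[0,0,-14,0,0,0,0.7],[0,0,-20,0,0,0,0.7],[0,0,-20,0,0,0,0.7],[0,0,-20,0,0,0,0.7]]]}'; python3 snap.py g12
python3 - <<'E'
from bench import eyes
import cv2,numpy as np
a=eyes.snapshot("top")["img"];b=eyes.snapshot("wrist")["img"];c=eyes.snapshot("scene")["img"]
A=cv2.resize(a[120:280,100:440],None,fx=2.35,fy=2.35)[:,:800]
B=cv2.resize(b[80:280,130:380],(275,220));C=cv2.resize(c[120:290,100:400],(388,220))
o=np.zeros((600,800,3),np.uint8);o[:A.shape[0],:A.shape[1]]=A;o[378:598,:275]=B;o[378:598,300:688]=C
cv2.imwrite("pics/fin.png",o[:,:,::-1])
E
```

```text
time: 31.78
tool_pos: [630.7, -331.5, 218.3]
tcp_rot: [180.0, -0.0, -0.0]
ft_force: [0.1, 0.4, -0.7]
finger_gap: 59.8
grip_force: 0.0
31.825 [ 630.  -331.1  216.6] [-1.799e+02  1.000e-01 -0.000e+00] 59.893627795000235
```

View pics/fin.png

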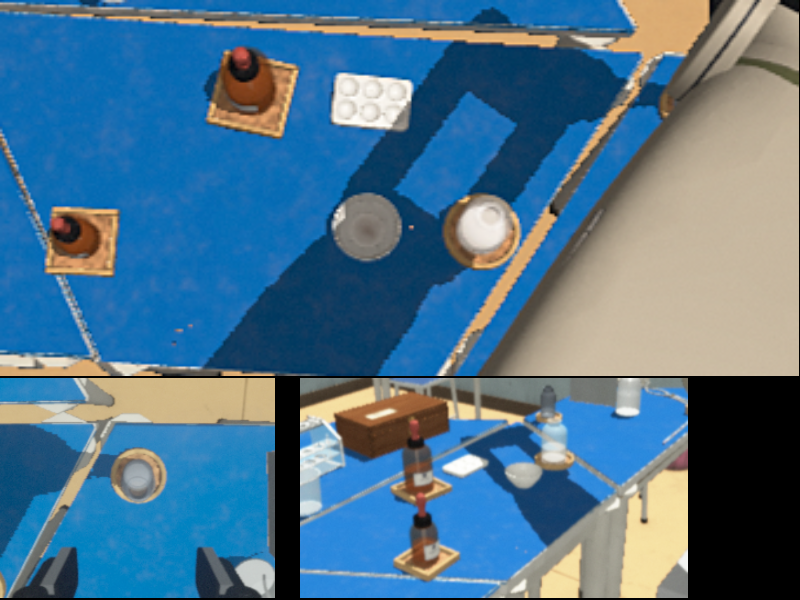

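All four bottles stand upright inside their trays (droppers at (245,85) and (75,235), clear (485,228), grey (138,478)), and the dish and spot plate haven't moved. Handing in.

```bash
python3 -c "
from bench import r
print(r.hand_in())"
```

```text
the job is handed in; nothing more can be done
None
```

I handed the job in at about 32 s: the last pictures show all four bottles upright in their trays, with the dish and spot plate unmoved, but I viewed 16 pictures, two over the limit of 14.

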